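Put two stock bins back in their labelled lanes

ROBOT

A 7-joint arm with a two-finger parallel gripper is mounted at the origin on the work surface. World frame = base frame: x ahead of the robot, y to its left, z up, the work surface at z = 0. Lengths are in m, angles in rad, forces in N, time in s.
With the tool pointing down it reaches from about 0.425 to 0.925 m from the base axis. Payload 6.8 kg.
Tool frame: the origin (TCP) lies midway between the tips of the shut fingers; the grasp point (between the pads) lies 19 mm behind it (bot.pinch_z is the distance from the TCP to the grasp point, in m); z points along the fingers, y is the line along which they close (so a half turn about z gives the same grasp; the last joint's range is limited). The gripper opens to 85 mm and grips with 20 to 120 N. Pads are 22 mm wide; open, the fingers measure 114 mm over their backs; the gripper's body (76 mm by 85 mm) begins 54 mm behind the grasp point. The pads swing forward as they close: fully open they stand 13 mm farther back than shut.
Start: joints at [-1.297, 0.477, 0.022, 1.555, -0.011, 1.109, -0.083], TCP at [0.251, 0.626, 0.231] pointing down, gripper open.
Joint ranges: [-2.96, 2.96], [-0.34, 2.1], [-1.41, 1.46], [0.24, 2.44], [-1.37, 4.51], [0.17, 1.92], [-2.96, 2.96]. Speed limits (rad/s): [2.39, 2.39, 3.14, 3.14, 3.14, 3.14, 3.14].

INTERFACE

Orientations are given as a unit quaternion [w, x, y, z].
In Python, from station import bot, imaging gives the robot as it stands. The module is installed in compiled form; this text tells all that it offers.
- The arm moves only by the tool carry_out, never from a script. Its argument "targets" is a list of rows, each a list of 5 numbers: the shift along the tool's x, y, z in cm, then the turn about the tool's z in degrees, then the opening, from -1 (shut) to 1 (fully open). In form: [[x, y, z, yaw, gripper], ...]. A call has 1 to 12 rows; each row shifts and turns the commanded pose from where the row before left it, along the tool's axes as they then stand; what a row does not reach is not made up. A row lasts 1/10 s, in which the tool goes at most 50 mm and 8.59 degrees, less where a joint would pass 70% of its speed; a pose out of reach is approached as far as the arm can. A call is refused whole if a number of a shift passes 5 or a number of a turn 8.59, either way. A call with a gripper value outside its range is refused whole. The fingers move at their own pace and stop on an object; "force" is the grip in N (left out, the last holds). Time passes only in rows, so rows that do not move let the fingers close. It gives the time, the measured TCP pose, the force, the opening and the grip force at its end, in the units of the state.
- bot.get_obs(): the state, without advancing time (a new reading comes with each control period).
- imaging.read_camera(name): name is "scene" or "top"; returns the picture (400x640x3 uint8, red, green, blue); there is no depth.
- imaging.calibration(name): a dict with "fx", "fy", "cx", "cy" (pixels), "extrinsics" (4x4, takes a point from world to camera coordinates). Camera axes: x right, y up, looking along -z (the intrinsics and any distortion apply to the point x, -y, -z); pixel columns grow to the right and rows downward; lengths in m; the calibration is good to about 2 mm. A picture is of the moment at which its call begins. calibration takes no time and is no camera call.
- bot.hand_in(): hands the job in; it is judged then, once.
The state is a dict: "t": time; "q": joint angles; "joint_vel": joint speeds; "joint_torque": joint torques, N m; "eef_pos": TCP position; "tool_rot": TCP orientation; "contact_force": force on the tool from outside, world axes, zero at the start; "torque": the same for the moment, N m; "gripper_width": opening from 0.0 (shut) to 1.0 (fully open); "grasp_force": force on a finger pad.
Only numpy, scipy, OpenCV 4.12 (cv2) and the standard library are available. Lean on these libraries where they do the work, as an engineer would, in place of code of your own. Each camera call takes 0.05 s, during which the arm holds its last target. There are 200 camera calls.

TASK

The red-labelled bin of fittings has been left in the yellow lane of the sloping rack, and the yellow-labelled bin on the table beside it. Return both bins to the lanes with the label of their own colour, each sitting fully down between the rails with its label end to the front. Keep them mouth-up and set them down gently, and leave the green and white bins, the can and the wrench where they are.

Things in the scene. Friction and masses are not known exactly. Their poses are not given: they have to be found in the camera images.
- rack: Fixed rack, 440 mm wide, four sloping lanes facing the robot. Origin: on the table, 70 mm under the middle of the lane floors; x away from the robot, y left. A lamp bar along y hangs over the lanes, in the way of a vertical tool: x +3 to +33 mm, 460 mm long, underside 262 mm above the table, held by level arms from two rear posts (x +98, y +-212 mm).
- lane_red: Fixed lane of the rack with red label cards before the front lip (28 mm deep) and at the rear. Origin: middle of its floor surface. x up the slope (25 deg above level, away from the robot), y left, z square to the floor (leans 25 deg to the robot). Clear floor 152 mm (x) by 60 mm (y); side rails and front lip 14 mm high, rear stop 32 mm. Lanes are 108 mm apart, order varies.
- lane_yellow: Fixed lane of the rack with yellow label cards before the front lip (28 mm deep) and at the rear. Origin: middle of its floor surface. x up the slope (25 deg above level, away from the robot), y left, z square to the floor (leans 25 deg to the robot). Clear floor 152 mm (x) by 60 mm (y); side rails and front lip 14 mm high, rear stop 32 mm. Lanes are 108 mm apart, order varies.
- lane_green: Fixed lane of the rack with green label cards before the front lip (28 mm deep) and at the rear. Origin: middle of its floor surface. x up the slope (25 deg above level, away from the robot), y left, z square to the floor (leans 25 deg to the robot). Clear floor 152 mm (x) by 60 mm (y); side rails and front lip 14 mm high, rear stop 32 mm. Lanes are 108 mm apart, order varies.
- lane_white: Fixed lane of the rack with white label cards before the front lip (28 mm deep) and at the rear. Origin: middle of its floor surface. x up the slope (25 deg above level, away from the robot), y left, z square to the floor (leans 25 deg to the robot). Clear floor 152 mm (x) by 60 mm (y); side rails and front lip 14 mm high, rear stop 32 mm. Lanes are 108 mm apart, order varies.
- bin_red: Loose blue bin, open on top, red label shelf at its front end, red strip on the rear rim; holds brass elbows (fixed). 130 mm (x) by 50 (y) by 62 (z). Origin: centre of its underside; z out of the mouth; -x is the label end. Side walls plain, 60 mm high from x = -41 to +65 mm, 34 mm in front of that. 0.28 to 0.56 kg. Starts in the yellow lane, label end to the front.
- bin_yellow: Loose blue bin, open on top, yellow label shelf at its front end, yellow strip on the rear rim; holds copper sleeves (fixed). 130 mm (x) by 50 (y) by 62 (z). Origin: centre of its underside; z out of the mouth; -x is the label end. Side walls plain, 60 mm high from x = -41 to +65 mm, 34 mm in front of that. 0.28 to 0.56 kg. Starts on the table left or right of the rack, yaw -0.8 to 0.8.
- bin_green: Loose blue bin, open on top, green label shelf at its front end, green strip on the rear rim; holds grey caps (fixed). 130 mm (x) by 50 (y) by 62 (z). Origin: centre of its underside; z out of the mouth; -x is the label end. Side walls plain, 60 mm high from x = -41 to +65 mm, 34 mm in front of that. 0.28 to 0.56 kg. Starts in its own lane; leave it.
- bin_white: Loose blue bin, open on top, white label shelf at its front end, white strip on the rear rim; holds steel tees (fixed). 130 mm (x) by 50 (y) by 62 (z). Origin: centre of its underside; z out of the mouth; -x is the label end. Side walls plain, 60 mm high from x = -41 to +65 mm, 34 mm in front of that. 0.28 to 0.56 kg. Starts in its own lane; leave it.
- bin_red_label (a point): Centre of the red bin's label shelf, 52 mm from the bin's centre towards its front, 36 mm above its underside.
- bin_yellow_label (a point): Centre of the yellow bin's label shelf, 52 mm from the bin's centre towards its front, 36 mm above its underside.
- can: Loose red can, 68 mm across, 100 mm tall, standing on the table at the other side of the rack from the yellow bin. Origin: centre of its underside. Leave it.
- wrench: Loose steel wrench, 200 mm long, lying on the table in front of the rack, x along it. Origin near its middle on the underside. Leave it.
There are look-alikes about, which are no part of the job. What is shaped like the bin_red but purple or turquoise is not meant.

How it is judged:
By the outcome, as a careful person would: the job done as asked, in the order asked, and still so for the second after the job is handed in, with the robot touching nothing.
It also fails if it takes over 72 s, if anything falls off the work surface, if the arm or the gripper's body presses on something with over 40 N, if the wrist force passes 120 N, or if a joint passes its speed limit or range.

## Working session

There is one attempt and no reset: what is moved stays moved. The work goes in short steps, Python scripts to look and compute and a tool call to move; the robot and the scene stay as the last step left them, time stands still between calls to the robot, and variables do not carry over. Pictures are saved under pics/ and viewed, at most 13 in all, crops included, and the job is handed in when it is done.

Besides the shell and the picture viewer there is one more tool, called after "Call:" as name(argument=value, ...), one argument or row to a line, values as JSON. carry_out: Moves the arm, as the interface text tells. Its arguments: {"type":"object","properties":{"targets":{"type":"array"},"force":{"type":"number"}},"required":["targets"]}

```bash
mkdir -p pics; python3 - <<'E'
from station import bot, imaging
import cv2,numpy as np
o=bot.get_obs()
for k in ("t","eef_pos","tool_rot","gripper_width"):print(k,o[k])
print(bot.pinch_z)
for n in("scene","top"):
    cv2.imwrite(f"pics/{n}0.png",imaging.read_camera(n)[:,:,::-1])
    c=imaging.calibration(n);print(n,{k:np.round(v,4).tolist() if k=="extrinsics" else v for k,v in c.items()})
E
```

```text
t 0.0
eef_pos [0.25128744 0.62584    0.23030963]
tool_rot [-1.03700953e-04  1.89721199e-01  9.81837567e-01 -9.20285797e-04]
gripper_width 0.9973615214197135
0.0187
scene {'fx': 511.3015993409884, 'fy': 511.3015993409884, 'cx': 321.393645863139, 'cy': 184.76222027858273, 'extrinsics': [[-0.7161, 0.698, -0.0008, 0.3511], [-0.5472, -0.5607, 0.6214, 0.3078], [0.4333, 0.4454, 0.7835, -1.9037], [0.0, 0.0, 0.0, 1.0]]}
top {'fx': 492.59601861786166, 'fy': 492.59601861786166, 'cx': 320.5033613632447, 'cy': 197.965534819428, 'extrinsics': [[-0.0052, -1.0, 0.0003, 0.0818], [0.9896, -0.0051, 0.1436, -0.5624], [-0.1436, 0.0011, 0.9896, -1.4964], [0.0, 0.0, 0.0, 1.0]]}
```

View pics/scene0.png

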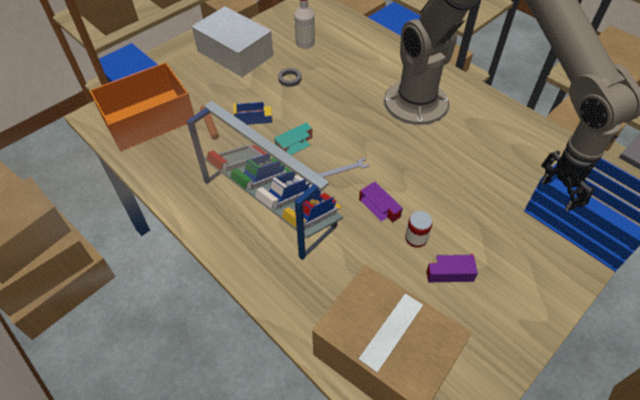

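View pics/top0.png

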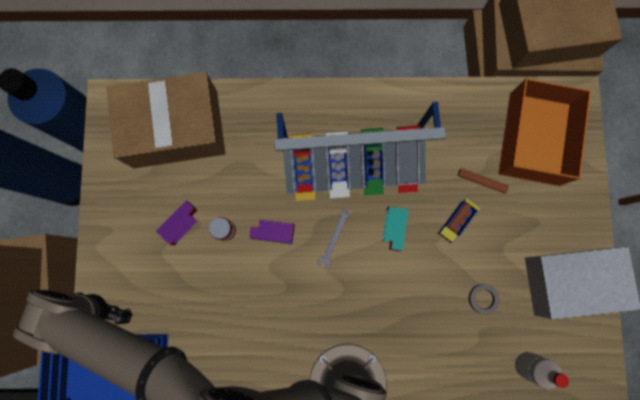

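The scene view shows the rack with lanes red, green, white and yellow, running from image (215,160) to (325,205). In the top view the lanes from left to right are yellow (holding the red bin, around 303,170), white, green and red (empty, around 408,160). The yellow bin is at (459,220) with its label end at about (446,236). The can is at (221,228). I'll zoom in next.

```bash
python3 - <<'E'
import cv2
a=cv2.imread("pics/top0.png")[95:250,270:490]
b=cv2.imread("pics/scene0.png")[85:255,180:360]
cv2.imwrite("pics/ta.png",cv2.resize(a,None,fx=3.6,fy=3.6,interpolation=cv2.INTER_CUBIC))
cv2.imwrite("pics/sb.png",cv2.resize(b,None,fx=3.5,fy=3.5,interpolation=cv2.INTER_CUBIC))
E
```

```text
(no output)
```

View pics/ta.png

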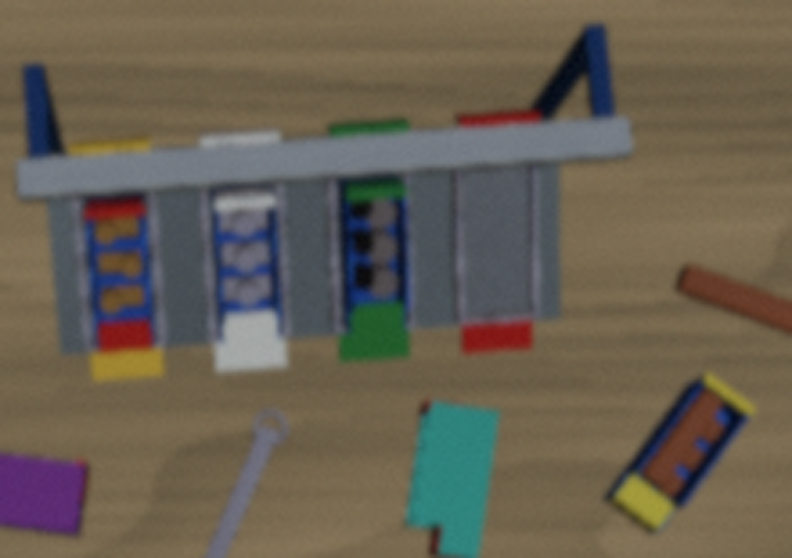

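View pics/sb.png

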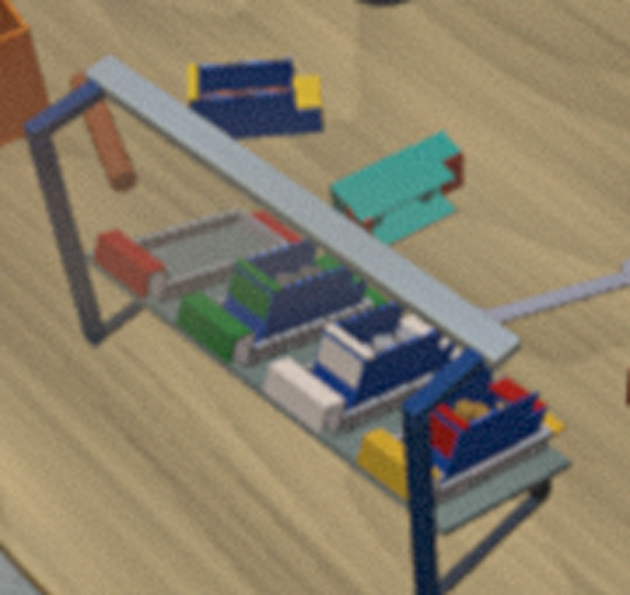

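The zooms show the rack slightly yawed. The red bin sits in the yellow lane with its label shelf at crop (123,336) and the yellow card just in front of it. The red lane is empty, with its front card at (497,337). The yellow bin's label is at crop (643,500) and its rear strip at (730,393). Next I'll measure the blobs in both views and triangulate.

```bash
cat > h.py <<'E'
import cv2,numpy as np
from station import bot, imaging
C={n:imaging.calibration(n) for n in("scene","top")}
def ray(n,u,v):
    c=C[n];E=np.array(c["extrinsics"]);d=np.array([(u-c["cx"])/c["fx"],-(v-c["cy"])/c["fy"],-1.])
    R=E[:3,:3];return -R.T@E[:3,3],R.T@d
def plane(n,u,v,z):
    o,d=ray(n,u,v);return o+d*(z-o[2])/d[2]
def proj(n,p):
    c=C[n];E=np.array(c["extrinsics"]);q=E[:3,:3]@np.asarray(p)+E[:3,3]
    return np.array([c["cx"]+c["fx"]*q[0]/-q[2],c["cy"]+c["fy"]*-q[1]/-q[2]])
def tri(a,b):
    (o1,d1),(o2,d2)=ray("top",*a),ray("scene",*b)
    s=np.linalg.lstsq(np.c_[d1,-d2],o2-o1,rcond=None)[0]
    p,q=o1+s[0]*d1,o2+s[1]*d2;return (p+q)/2,np.linalg.norm(p-q)
HUE=dict(red=[(0,5),(174,180)],yellow=[(20,30)],green=[(50,75)],blue=[(108,125)])
def blobs(img,col,roi,amin=12):
    x0,y0,x1,y1=roi;g=cv2.resize(img[y0:y1,x0:x1],None,fx=4,fy=4,interpolation=cv2.INTER_CUBIC)
    h=cv2.cvtColor(g,cv2.COLOR_RGB2HSV)
    if col=="white": m=cv2.inRange(h,(0,0,150),(180,60,255))
    else: m=sum(cv2.inRange(h,(a,150,60),(b,255,255)) for a,b in HUE[col])
    out=[]
    for c in cv2.findContours(m,cv2.RETR_EXTERNAL,cv2.CHAIN_APPROX_NONE)[0]:
        if cv2.contourArea(c)/16<amin: continue
        r=cv2.minAreaRect(c);f=lambda p:(np.asarray(p)+.5)/4-.5+[x0,y0]
        M=cv2.moments(c);out.append((cv2.contourArea(c)/16,f((M["m10"]/M["m00"],M["m01"]/M["m00"])),f(cv2.boxPoints(r))))
    return out
TOP=(270,95,490,250);SC=(180,85,360,255)
E
python3 - <<'E'
from h import *
np.set_printoptions(precision=1,suppress=True)
for n,r in(("top",TOP),("scene",SC)):
    im=cv2.imread(f"pics/{n}0.png")[:,:,::-1]
    for c in("red","yellow","green","white"):
        for a,m,b in blobs(im,c,r):print(n,c,round(a),m,b.tolist() if 0 else b.ravel())
E
```

```text
top red 128 [407.6 188.3] [397.7 185.4 417.1 184.1 417.5 191.2 398.2 192.5]
top red 80 [304.2 187.8] [297.  185.1 311.  184.1 311.5 190.5 297.5 191.5]
top red 64 [301.3 152.7] [293.2 151.1 309.  149.2 309.6 154.3 293.8 156.3]
top red 46 [408.8 127.2] [397.  126.5 419.8 124.9 420.  127.7 397.2 129.3]
top yellow 98 [448.1 234.5] [440.5 234.2 445.8 226.9 456.  234.4 450.7 241.7]
top yellow 33 [471.6 204.3] [464.9 201.5 466.8 199.  478.4 207.7 476.5 210.2]
top yellow 119 [304.8 196. ] [294.9 193.  314.4 191.7 314.9 198.7 295.3 200. ]
top yellow 37 [300.  134.8] [289.3 134.6 310.1 133.  310.2 135.2 289.4 136.8]
top green 187 [374.  186.6] [363.9 180.5 380.8 178.8 382.2 192.1 365.2 193.8]
top green 42 [373.  147.8] [365.9 146.5 381.  145.4 381.3 149.4 366.2 150.5]
top white 228 [339.1 189.7] [329.  182.4 347.7 181.  348.8 195.8 330.2 197.2]
top white 23 [337.5 151. ] [330.2 150.4 345.  149.2 345.2 151.6 330.4 152.8]
top white 13 [339.8 133.3] [334.1 132.8 344.6 132.2 344.7 134.  334.2 134.6]
scene red 42 [305.7 209.1] [299.2 208.6 303.  203.5 311.1 209.4 307.4 214.5]
scene red 17 [308.6 20
[... 227 characters left out ...]
289.6 216.1] [279.7 215.1 286.9 205.7 302.4 217.6 295.2 227. ]
scene yellow 14 [337.8 205.5] [334.4 204.4 336.6 202.1 340.9 206.4 338.6 208.6]
scene yellow 55 [267.5 110.6] [263.4 106.7 270.5 105.9 271.5 114.6 264.3 115.4]
scene yellow 21 [234.5 108. ] [233.4 103.1 235.9 103.1 235.9 112.9 233.4 112.9]
scene white 222 [265.4 196.1] [252.7 194.1 259.8 184.7 277.8 198.4 270.7 207.7]
scene white 66 [276.6 187.8] [269.2 185.8 272.9 181.2 284.  189.8 280.4 194.5]
scene white 33 [279.4 181.9] [272.2 178.4 273.8 176.  286.5 185.  284.8 187.4]
scene white 37 [297.8 177.9] [292.2 179.1 296.3 173.4 303.1 178.3 299.1 183.9]
scene white 1407 [274.7 146.6] [191.6 136.2 206.7  98.  361.6 159.3 346.5 197.5]
```

```bash
python3 - <<'E'
from h import *
np.set_printoptions(precision=4,suppress=True)
s=lambda x,y:(180+(x+.5)/3.5-.5,85+(y+.5)/3.5-.5)
for k,a,b in(("ybin label",(448.1,234.5),(267.5,110.6)),("ybin strip",(471.6,204.3),(234.5,108)),
 ("rbin label",(304.2,187.8),(324.8,195.9)),("redlane front card -y end",(417.3,188),s(252,214)),
 ("red lane rear card -y end top",(420,126.3),s(103,233)),("yellow lane rear card -y",(310.1,134),(281,210)),
 ("yl rear card +y?",(289.4,135.6),(297,219))):
    print(k,*tri(a,b))
# lane axes from top view: front-card centroids/rects
print("front cards z.035",[plane("top",u,v,.035) for u,v in((304.8,196),(407.6,188.3))])
print("rear cards z.12",[plane("top",u,v,.12) for u,v in((299.7,134.9),(408.5,127.2))])
print("ybin label/strip",plane("top",448.1,234.5,.036),plane("top",471.6,204.3,.062))
print("rbin label/strip",plane("top",304.2,187.8,.0775),plane("top",301.3,152.7,.143))
# lamp bar ends
im=cv2.imread("pics/top0.png")
E
```

```text
ybin label [ 0.4479 -0.3163  0.0381] 0.0029912035960819815
ybin strip [ 0.5383 -0.3856  0.0633] 0.002376525077646802
rbin label [0.5911 0.1247 0.0831] 0.009390243890420555
redlane front card -y end [ 0.5948 -0.2267  0.0343] 0.0031456673715040324
red lane rear card -y end top [ 0.76   -0.2163  0.1441] 0.0038399298870390795
yellow lane rear card -y [0.7437 0.1054 0.1402] 0.009268284040189262
yl rear card +y? [0.7367 0.1655 0.1512] 0.011068351433031857
front cards z.035 [array([0.5701, 0.128 , 0.035 ]), array([ 0.5929, -0.1949,  0.035 ])]
rear cards z.12 [array([0.7436, 0.1406, 0.12  ]), array([ 0.7659, -0.188 ,  0.12  ])]
ybin label/strip [ 0.4471 -0.3157  0.036 ] [ 0.5376 -0.385   0.062 ]
rbin label/strip [0.5891 0.1285 0.0775] [0.6831 0.1349 0.143 ]
```

Call:
carry_out(
  targets=[
    [0,0,0,-8.5,1],
    [0,0,0,-8.5,1],
    [0,0,0,-8.5,1],
    [0,0,0,0,1],
    [0,0,0,0,1],
  ],
  force=80,
)

```text
t: 0.6
eef_pos: [0.2515, 0.6261, 0.2309]
tool_rot: [-0.0, -0.03, 1.0, -0.0]
contact_force: [0.5, -0.6, 0.2]
gripper_width: 0.997
grasp_force: 0.0
```

```bash
cat >> h.py <<'E'
from scipy.spatial.transform import Rotation as Ro
YAW=np.radians(4.0);O=np.array([.6725,-.0275,0]);RK=Ro.from_euler("z",YAW).as_matrix()
def rack(x,y,z): return O+RK@np.array([x,y,z])
def togo(p,yaw_y=None):
    o=bot.get_obs();w,x,y,z=o["tool_rot"];R=Ro.from_quat([x,y,z,w]).as_matrix()
    a=np.degrees(np.arctan2(R[1,1],R[0,1]))
    print("t",o["t"],"tcp",np.round(o["eef_pos"],4),"rackxyz",np.round(RK.T@(o["eef_pos"]-O),4),"tooly ang",round(a,2),"zax",R[:,2].round(3),"w",round(o["gripper_width"],3),"q",np.round(o["q"],2),"go cm",np.round(100*R.T@(p-o["eef_pos"]),2))
    return R
E
python3 - <<'E'
from h import *
togo(rack(-.054,.162,.07)); print(rack(-.054,.162,.07))
# lamp bar front edge & seated green/white label check
print(RK.T@(plane("top",360.3,144.4,.262)-O), RK.T@(plane("top",360.3,134,.275)-O))
E
```

```text
t 0.6 tcp [0.2515 0.6261 0.2309] rackxyz [-0.3743  0.6814  0.2309] tooly ang 93.39 zax [-0.    -0.001 -1.   ] w 0.997 q [-1.23  0.48 -0.07  1.55  0.04  1.11  0.32] go cm [-32.59 -51.58  16.11]
[0.60733099 0.13033853 0.07      ]
[ 0.00408026 -0.0022722   0.262     ] [ 0.02943441 -0.00342657  0.275     ]
```

Call:
carry_out(
  targets=[
    [-2.5,-4,0,-0.6,1],
    [-2.5,-4,0,0,1],
    [-2.5,-4,0,0,1],
    [-2.5,-4,0,0,1],
    [-2.5,-4,0,0,1],
    [-2.5,-4,0,0,1],
    [-2.5,-4,0,0,1],
    [-2.5,-4,0,0,1],
    [-2.5,-4,0,0,1],
    [-2.5,-4,0,0,1],
    [-2.5,-4,0,0,1],
    [-2.5,-4,0,0,1],
  ],
)

```text
t: 1.8
eef_pos: [0.5865, 0.1679, 0.2315]
tool_rot: [0.0, -0.035, 0.999, 0.0]
contact_force: [1.0, 0.4, 0.2]
gripper_width: 0.997
grasp_force: 0.0
```

```bash
python3 - <<'E'
from h import *
togo(rack(-.054,.162,.07))
E
```

```text
t 1.8 tcp [0.5865 0.1679 0.2315] rackxyz [-0.0722  0.201   0.2315] tooly ang 94.02 zax [ 0.  0. -1.] w 0.997 q [-0.47  0.37  0.12  1.72 -0.05  1.05  1.3 ] go cm [-1.81 -3.9  16.15]
```

Call:
carry_out(
  targets=[
    [-1,-2,0,0,1],
    [-0.8,-1.9,0,0,1],
    [0,0,3,0,1],
    [0,0,4,0,1],
    [0,0,4,0,1],
    [0,0,3,0,1],
    [0,0,2.1,0,1],
    [0,0,0,0,1],
    [0,0,0,0,1],
  ],
)

```text
t: 2.7
eef_pos: [0.6067, 0.132, 0.0706]
tool_rot: [-0.0, -0.036, 0.999, -0.0]
contact_force: [0.3, -0.4, 0.3]
gripper_width: 0.995
grasp_force: 0.0
```

```bash
python3 - <<'E'
from h import *
togo(rack(-.054,.162,.07))
a=imaging.read_camera("top")[95:250,270:440];b=imaging.read_camera("scene")[85:255,200:380]
f=lambda i:cv2.resize(i,(400,400),interpolation=cv2.INTER_CUBIC)
cv2.imwrite("pics/g1.png",np.hstack([f(a),f(b)])[:,:,::-1])
E
```

```text
t 2.7 tcp [0.6067 0.132  0.0706] rackxyz [-0.0546  0.1637  0.0706] tooly ang 94.12 zax [-0. -0. -1.] w 0.995 q [-0.39  0.58  0.1   1.82 -0.08  0.75  1.4 ] go cm [-0.06 -0.17  0.06]
```

View pics/g1.png

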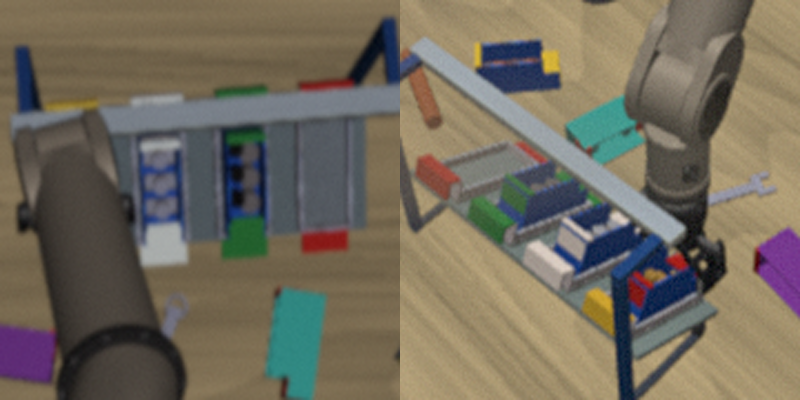

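The gripper stands at the red bin (right half, about 700,270) in front of the lamp bar, and there is no contact force. I'll close it.

Call:
carry_out(
  targets=[
    [0,-0.15,0,0,1],
    [0,0,0,0,-1],
    [0,0,0,0,-1],
    [0,0,0,0,-1],
    [0,0,0,0,-1],
    [0,0,0,0,-1],
    [0,0,0,0,-1],
    [0,0,0,0,-1],
  ],
  force=80,
)

```text
t: 3.6
eef_pos: [0.607, 0.1301, 0.0712]
tool_rot: [0.0, -0.037, 0.999, -0.0]
contact_force: [-1.0, -2.0, 6.1]
gripper_width: 0.576
grasp_force: 83.3
```

Call:
carry_out(
  targets=[
    [0.2,0,-0.4,0,-1],
    [0.4,0,-0.9,0,-1],
    [0.4,0,-0.9,0,-1],
    [0.4,0,-0.9,0,-1],
    [0.5,0,-1,0,-1],
    [0.6,0,-1.2,0,-1],
    [1.5,0,-1.5,0,-1],
    [2,0,-1.5,0,-1],
    [1.5,0,-2,0,-1],
    [1,0,-2,0,-1],
    [0,0,-1,0,-1],
    [0,0,0,0,-1],
  ],
)

```text
t: 4.8
eef_pos: [0.5229, 0.1246, 0.2053]
tool_rot: [0.002, -0.037, 0.999, 0.001]
contact_force: [0.8, -0.5, -3.5]
gripper_width: 0.576
grasp_force: 83.4
```

```bash
python3 - <<'E'
from h import *
togo(rack(-.14,-.162,.2))
E
```

```text
t 4.8 tcp [0.5229 0.1246 0.2053] rackxyz [-0.1386  0.1621  0.2053] tooly ang 94.23 zax [ 0.004  0.002 -1.   ] w 0.576 q [-0.45  0.28  0.12  1.92 -0.04  0.94  1.33] go cm [  0.27 -32.41   0.49]
```

Call:
carry_out(
  targets=[
    [0,-1.5,0,0,-1],
    [0,-2.5,0,0,-1],
    [0,-3.5,0,0,-1],
    [0,-3.5,0,0,-1],
    [0,-3.5,0,0,-1],
    [0,-3.5,0,0,-1],
    [0,-3.5,0,0,-1],
    [0,-3.5,0,0,-1],
    [0,-3.4,0,0,-1],
    [0,-2.5,0,0,-1],
    [0,-1.5,0,0,-1],
    [0,0,0,0,-1],
  ],
)

```text
t: 6.0
eef_pos: [0.5446, -0.2022, 0.2023]
tool_rot: [-0.001, -0.035, 0.999, -0.001]
contact_force: [-0.1, 0.1, -2.6]
gripper_width: 0.579
grasp_force: 83.5
```

```bash
python3 - <<'E'
from h import *
togo(rack(-.14,-.162,.2))
A=imaging.read_camera("top");B=imaging.read_camera("scene")
np.savez("pics/c2.npz",A=A,B=B)
for c in("red",):
  for n,i in(("top",A),("scene",B)):
    for a,m,b in blobs(i,c,(180,85,490,290) if n=="scene" else (270,95,490,290)):print(n,c,round(a),m.round(1),b.round(1).ravel())
f=lambda i:cv2.resize(i,(400,400),interpolation=cv2.INTER_CUBIC)
cv2.imwrite("pics/g2.png",np.hstack([f(A[100:250,300:450]),f(B[70:220,190:340])])[:,:,::-1])
E
```

```text
t 6.0 tcp [ 0.5446 -0.2022  0.2023] rackxyz [-0.1397 -0.1654  0.2023] tooly ang 93.97 zax [-0.002 -0.001 -1.   ] w 0.579 q [ 0.03  0.36  0.27  1.83 -0.11  0.97  1.99] go cm [0.03 0.34 0.23]
top red 74 [419.8 202.3] [413.6 198.1 424.9 197.3 425.4 205.6 414.2 206.4]
top red 47 [402.5 187.9] [397.8 185.4 410.1 184.7 410.5 191.9 398.2 192.5]
top red 68 [421.5 163.2] [413.8 161.1 428.4 159.8 428.9 165.8 414.3 167.1]
top red 46 [408.9 127.2] [397.3 126.5 419.8 124.9 420.  127.7 397.5 129.3]
scene red 95 [417.9 230.1] [406.1 231.3 408.6 221.1 430.5 226.4 428.  236.7]
scene red 22 [397.2 215.2] [393.9 219.5 396.6 210.1 400.4 211.1 397.7 220.6]
scene red 38 [390.4 215.1] [386.9 219.9 388.4 209.5 394.3 210.4 392.7 220.8]
scene red 49 [216.9 156.4] [208.5 152.9 210.9 149.6 225.2 160.2 222.8 163.5]
scene red 71 [241.6 105.3] [234.1 104.4 237.9  98.8 249.  106.2 245.3 111.8]
scene red 22 [244.5  99.6] [237.7  96.5 238.8  94.7 250.5 102.1 249.4 103.9]
```

View pics/g2.png

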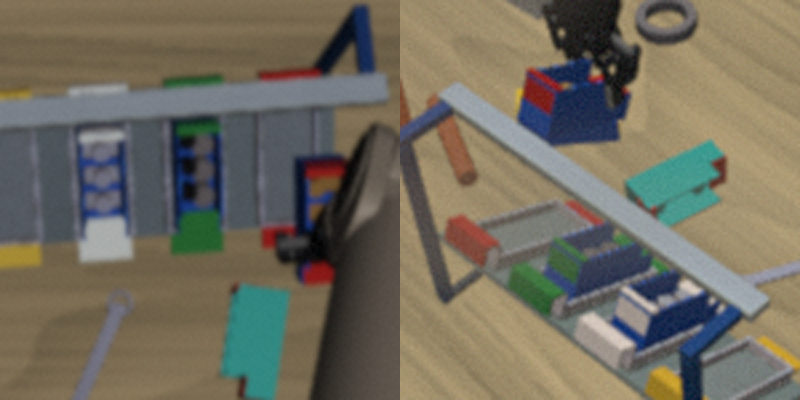

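The red bin hangs in the gripper, still tilted (right half about 570,100). The lanes are clear and the red lane's front card is at left-half (285,236). I'll check tilt and lateral offset from the rear strip.

```bash
python3 - <<'E'
from h import *
np.set_printoptions(precision=4,suppress=True)
p,e=tri((421.2,163.4),(244.3,100));print("strip tri",RK.T@(p-O),e)
for u,v,z in((421.3,163.4,.274),(419.6,202.3,.2085)):print(RK.T@(plane("top",u,v,z)-O))
# lateral references in same top view: red lane cards, rail pairs, in rack coords
for u,v,z in((407.6,188.3,.033),(408.5,127.2,.145),(301.3,152.7,.143),(304.2,187.8,.0775),(304.8,196,.033),(299.7,134.9,.145)):print("ref",RK.T@(plane("top",u,v,z)-O))
E
```

```text
strip tri [-0.0636 -0.158   0.2796] 0.0016131397454986446
[-0.063  -0.1589  0.274 ]
[-0.159  -0.1574  0.2085]
ref [-0.0908 -0.1618  0.033 ]
ref [ 0.0749 -0.1614  0.145 ]
ref [0.0219 0.1612 0.143 ]
ref [-0.0724  0.1614  0.0775]
ref [-0.091   0.1623  0.033 ]
ref [0.0756 0.1622 0.145 ]
```

Call:
carry_out(
  targets=[
    [0,0.25,1,0,-1],
    [-1,0,2,0,-1],
    [-1.7,0,2,0,-1],
    [-2.2,0,1.5,0,-1],
    [-1.5,0,1.5,0,-1],
    [-0.6,0,1.2,0,-1],
    [-0.5,0,1,0,-1],
    [-0.45,0,0.9,0,-1],
    [-0.45,0,0.9,0,-1],
    [0,0,0,0,-1],
    [0,0,0,0,-1],
  ],
)

```text
t: 7.2
eef_pos: [0.6291, -0.1904, 0.0834]
tool_rot: [-0.0, -0.037, 0.999, -0.0]
contact_force: [0.9, -0.2, -3.1]
gripper_width: 0.576
grasp_force: 83.5
```

```bash
python3 - <<'E'
from h import *
togo(rack(-.0515,-.163,.0725))
E
```

```text
t 7.2 tcp [ 0.6291 -0.1904  0.0834] rackxyz [-0.0547 -0.1595  0.0834] tooly ang 94.21 zax [-0. -0. -1.] w 0.576 q [ 0.04  0.62  0.22  1.73 -0.18  0.82  1.99] go cm [-0.32 -0.35  1.09]
```

Call:
carry_out(
  targets=[
    [-0.1,-0.25,0.3,0,-1],
    [-0.1,0,0.3,0,-1],
    [-0.1,0,0.2,0,-1],
    [0,0,0.2,0,-1],
    [0,0,0,0,-1],
  ],
)

```text
t: 7.7
eef_pos: [0.6325, -0.1925, 0.0733]
tool_rot: [0.0, -0.037, 0.999, 0.0]
contact_force: [0.5, 0.6, -3.4]
gripper_width: 0.577
grasp_force: 83.6
```

```bash
python3 - <<'E'
from h import *
togo(rack(-.0515,-.162,.0725))
E
```

```text
t 7.7 tcp [ 0.6325 -0.1925  0.0733] rackxyz [-0.0514 -0.1618  0.0733] tooly ang 94.23 zax [ 0.  0. -1.] w 0.577 q [ 0.05  0.63  0.22  1.72 -0.18  0.81  1.99] go cm [ 0.01 -0.02  0.08]
```

Call:
carry_out(
  targets=[
    [0,0,0.1,0,-1],
    [0,0,0.1,0,-1],
    [0,0,0,0,-1],
  ],
  force=40,
)

```text
t: 8.0
eef_pos: [0.6325, -0.1925, 0.0731]
tool_rot: [0.0, -0.037, 0.999, 0.0]
contact_force: [-5.4, 2.3, 10.2]
gripper_width: 0.577
grasp_force: 85.2
```

Call:
carry_out(
  targets=[
    [0,0,-0.1,0,-1],
    [0,0,0,0,-1],
    [0,0,0,0,0.2],
    [0,0,0,0,0.3],
    [0,0,0,0,0.5],
    [0,0,0,0,1],
    [0,0,0,0,1],
    [0,0,0,0,1],
    [0,0,0,0,1],
  ],
  force=20,
)

```text
t: 8.9
eef_pos: [0.6324, -0.1925, 0.0723]
tool_rot: [-0.0, -0.037, 0.999, 0.0]
contact_force: [0.2, 0.6, -0.1]
gripper_width: 1.0
grasp_force: 0.0
```

Call:
carry_out(
  targets=[
    [0,0,-1,0,1],
    [0,0,-2,0,1],
    [0,0,-4,0,1],
    [2,0,-4,0,1],
    [4,0,-3,0,1],
    [4,0,0,0,1],
    [4,0,0,0,1],
    [0,0,0,0,1],
  ],
)

```text
t: 9.7
eef_pos: [0.4873, -0.2042, 0.213]
tool_rot: [-0.001, -0.035, 0.999, 0.0]
contact_force: [0.4, -0.0, -0.3]
gripper_width: 0.998
grasp_force: 0.0
```

```bash
python3 - <<'E'
from h import *
np.set_printoptions(precision=4,suppress=True)
togo(rack(-.0515,-.162,.0725))
A=imaging.read_camera("top");B=imaging.read_camera("scene")
np.savez("pics/c3.npz",A=A,B=B)
for c in("red","yellow"):
  for n,i in(("top",A),("scene",B)):
    for a,m,b in blobs(i,c,TOP if n=="top" else SC):print(n,c,round(a),m.round(1),b.round(1).ravel())
f=lambda i:cv2.resize(i,(400,400),interpolation=cv2.INTER_CUBIC)
cv2.imwrite("pics/g3.png",np.hstack([f(A[100:250,340:490]),f(B[70:220,190:340])])[:,:,::-1])
E
```

```text
t 9.7 tcp [ 0.4873 -0.2042  0.213 ] rackxyz [-0.1971 -0.1634  0.213 ] tooly ang 93.96 zax [-0.002  0.001 -1.   ] w 0.998 q [ 0.04  0.26  0.29  1.94 -0.09  0.96  2.01] go cm [-14.59   0.14  14.01]
top red 250 [408.5 184.4] [396.5 176.4 415.9 174.3 417.8 190.9 398.4 193.1]
top red 59 [409.7 143.7] [401.4 142.2 417.8 141.1 418.1 145.9 401.8 147. ]
top red 46 [408.8 127.2] [397.3 127.  419.7 124.9 420.  127.6 397.5 129.7]
scene red 48 [217.  156.4] [208.3 153.1 210.9 149.7 225.4 160.2 222.9 163.7]
top yellow 122 [304.8 195.9] [294.8 193.2 314.2 191.7 314.7 198.5 295.4 200.1]
top yellow 38 [300.  134.8] [289.3 134.5 310.1 133.  310.3 135.2 289.4 136.7]
scene yellow 158 [289.6 216. ] [279.7 215.2 286.9 205.7 302.6 217.6 295.3 227.1]
scene yellow 44 [332.8 202. ] [324.  197.1 326.  194.5 340.9 206.2 338.9 208.7]
scene yellow 55 [267.5 110.6] [263.5 106.7 270.7 106.2 271.3 114.8 264.1 115.3]
scene yellow 21 [234.5 108. ] [233.4 103.1 235.6 103.1 235.6 112.9 233.4 112.9]
```

View pics/g3.png

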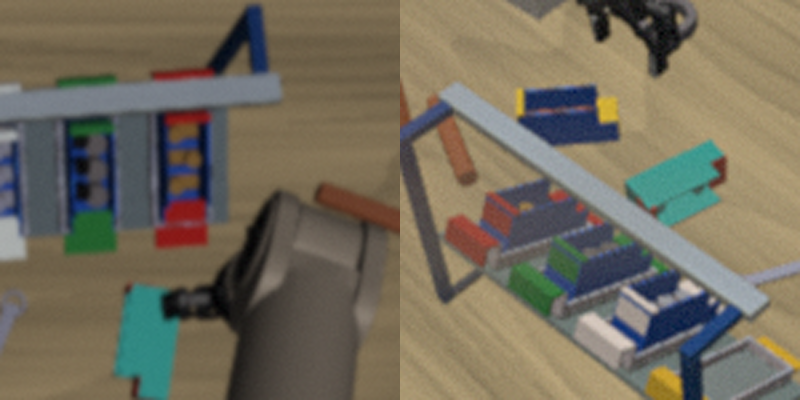

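The red bin is seated in the red lane (left half about 182,170; right half about 535,215), level with the green one. The yellow bin's label is at scene-right (607,107), and it hasn't moved. I'll turn the tool for the yellow bin.

Call:
carry_out(
  targets=[
    [0,0,0,8.3,1],
    [0,0,0,8.3,1],
    [0,0,0,8.3,1],
    [0,0,0,8.3,1],
    [0,0,0,8.2,1],
    [0,0,0,0,1],
  ],
  force=80,
)

```text
t: 10.4
eef_pos: [0.4944, -0.2024, 0.2125]
tool_rot: [0.0, 0.319, 0.948, -0.0]
contact_force: [0.4, 0.4, 1.5]
gripper_width: 1.0
grasp_force: 0.0
```

```bash
python3 - <<'E'
from h import *
np.set_printoptions(precision=4,suppress=True)
L=tri((448.1,234.5),(267.5,110.6))[0];S=plane("top",471.6,204.3,.062)
d=(S-L)[:2];th=np.arctan2(d[1],d[0]);u=np.array([np.cos(th),np.sin(th)])
print("yaw",np.degrees(th),np.linalg.norm(d))
c=(L[:2]+52*u/1000+S[:2]-.0625*u)/2
g=c-.030*u;print(c,g);togo(np.r_[g,.022])
print("red strip",RK.T@(plane("top",409.7,143.7,.143)-O))
for E in(.020,.058):
  for f in(25,21,17,13,9,5,0):
    s,k=np.sin(np.radians(f)),np.cos(np.radians(f));lx,lz=E-.095*k+.044*s,.095*s+.044*k
    print(E,f,"TCP rack x,z cm",np.round([100*(lx*.9063-lz*.4226),100*(.07+lx*.4226+lz*.9063-.022)],2))
E
```

```text
yaw -37.450017194320296 0.11298182183847759
[ 0.4886 -0.3475] [ 0.4648 -0.3292]
t 10.4 tcp [ 0.4944 -0.2024  0.2125] rackxyz [-0.1899 -0.1621  0.2125] tooly ang 52.84 zax [ 0.001 -0.001 -1.   ] w 1.0 q [-0.07  0.28  0.41  1.94 -0.13  0.96  1.33] go cm [ -5.28 -11.89  19.06]
red strip [ 0.0251 -0.1603  0.143 ]
0.02 25 TCP rack x,z cm [-7.69 10.05]
0.02 21 TCP rack x,z cm [-7.97  9.37]
0.02 17 TCP rack x,z cm [-8.21  8.68]
0.02 13 TCP rack x,z cm [-8.39  7.97]
0.02 9 TCP rack x,z cm [-8.53  7.26]
0.02 5 TCP rack x,z cm [-8.62  6.53]
0.02 0 TCP rack x,z cm [-8.66  5.62]
0.058 25 TCP rack x,z cm [-4.24 11.65]
0.058 21 TCP rack x,z cm [-4.53 10.98]
0.058 17 TCP rack x,z cm [-4.76 10.29]
0.058 13 TCP rack x,z cm [-4.95  9.58]
0.058 9 TCP rack x,z cm [-5.09  8.86]
0.058 5 TCP rack x,z cm [-5.18  8.14]
0.058 0 TCP rack x,z cm [-5.21  7.22]
```

Call:
carry_out(
  targets=[
    [-1.5,-3.5,0,0,1],
    [-1.8,-4,1,0,1],
    [-1.5,-3.3,2,0,1],
    [-0.5,-1.1,3,0,1],
    [0,0,4,0,1],
    [0,0,4,0,1],
    [0,0,3,0,1],
    [0,0,1,0,1],
    [0,0,0,0,1],
    [0,0,0,0,1],
  ],
)

```text
t: 11.4
eef_pos: [0.4643, -0.3303, 0.0335]
tool_rot: [0.001, 0.318, 0.948, -0.0]
contact_force: [-0.0, 0.2, 1.0]
gripper_width: 1.002
grasp_force: 0.0
```

```bash
python3 - <<'E'
from h import *
togo(np.array([.4648,-.3292,.022]))
E
```

```text
t 11.4 tcp [ 0.4643 -0.3303  0.0335] rackxyz [-0.2288 -0.2876  0.0335] tooly ang 52.9 zax [ 0.002 -0.001 -1.   ] w 1.002 q [ 0.25  0.59  0.35  1.97 -0.33  0.63  1.73] go cm [0.03 0.12 1.15]
```

Call:
carry_out(
  targets=[
    [0,0.1,0.6,0.3,1],
    [0,0,0.5,0,1],
    [0,0,0,0,1],
    [0,0,0,0,-1],
    [0,0,0,0,-1],
    [0,0,0,0,-1],
    [0,0,0,0,-1],
    [0,0,0,0,-1],
    [0,0,0,0,-1],
    [0,0,0,0,-1],
  ],
  force=80,
)

```text
t: 12.4
eef_pos: [0.4639, -0.3293, 0.0219]
tool_rot: [0.0, 0.321, 0.947, -0.0]
contact_force: [-0.4, 0.5, 5.0]
gripper_width: 0.573
grasp_force: 83.7
```

Call:
carry_out(
  targets=[
    [0,0,-0.5,0,-1],
    [0,0,-1.5,0,-1],
    [0,0,-3,0,-1],
    [0,0,-4,0,-1],
    [0,0,-4,0,-1],
    [0,0,-3,0,-1],
    [0,0,-2,0,-1],
    [0,0,0,0,-1],
  ],
)

```text
t: 13.2
eef_pos: [0.465, -0.3299, 0.2049]
tool_rot: [0.003, 0.321, 0.947, -0.0]
contact_force: [0.7, 0.6, -2.8]
gripper_width: 0.575
grasp_force: 83.4
```

Call:
carry_out(
  targets=[
    [0,0,0,-8.3,-1],
    [0,0,0,-8.3,-1],
    [0,0,0,-8.3,-1],
    [0,0,0,-8.3,-1],
    [0,0,0,-8.2,-1],
    [0,0,0,0,-1],
  ],
)

```text
t: 13.8
eef_pos: [0.4627, -0.3283, 0.2]
tool_rot: [-0.001, -0.035, 0.999, 0.001]
contact_force: [-1.2, -0.7, -3.9]
gripper_width: 0.577
grasp_force: 83.3
```

```bash
python3 - <<'E'
from h import *
togo(rack(-.15,.162,.18))
E
```

```text
t 13.8 tcp [ 0.4627 -0.3283  0.2   ] rackxyz [-0.2303 -0.2855  0.2   ] tooly ang 93.99 zax [-0.002  0.001 -1.   ] w 0.577 q [ 0.26  0.34  0.31  1.87 -0.13  0.96  2.27] go cm [-8.02 44.75  2.05]
```

Call:
carry_out(
  targets=[
    [0,1.8,0,0,-1],
    [0,3.2,0,0,-1],
    [0,4.3,0,0,-1],
    [0,4.3,0,0,-1],
    [0,4.3,0,0,-1],
    [0,4.3,0,0,-1],
    [0,4.3,0,0,-1],
    [0,4.3,0,0,-1],
    [0,4.3,0,0,-1],
    [0,4.3,0,0,-1],
    [0,3.5,0,0,-1],
    [0,1.8,0,0,-1],
  ],
)

```text
t: 15.0
eef_pos: [0.432, 0.1204, 0.2008]
tool_rot: [-0.001, -0.034, 0.999, 0.0]
contact_force: [0.4, -0.3, -2.8]
gripper_width: 0.576
grasp_force: 83.5
```

Call:
carry_out(
  targets=[
    [-2,0,0,0,-1],
    [-3,0,0,0,-1],
    [-3,0,0,0,-1],
    [0,0,0,0,-1],
    [0,0,0,0,-1],
  ],
)

```text
t: 15.5
eef_pos: [0.5124, 0.1222, 0.2002]
tool_rot: [-0.001, -0.033, 0.999, -0.0]
contact_force: [-0.8, 0.1, -3.3]
gripper_width: 0.576
grasp_force: 83.5
```

```bash
python3 - <<'E'
from h import *
np.set_printoptions(precision=4,suppress=True)
togo(rack(-.077,.162,.115))
A=imaging.read_camera("top");B=imaging.read_camera("scene")
for c in("yellow",):
  for n,i in(("top",A),("scene",B)):
    for a,m,b in blobs(i,c,(270,95,340,260) if n=="top" else (230,85,420,255)):print(n,c,round(a),m.round(1),b.round(1).ravel())
f=lambda i:cv2.resize(i,(400,400),interpolation=cv2.INTER_CUBIC)
cv2.imwrite("pics/g4.png",np.hstack([f(A[100:250,250:400]),f(B[90:240,250:400])])[:,:,::-1])
E
```

```text
t 15.5 tcp [0.5124 0.1222 0.2002] rackxyz [-0.1493  0.1605  0.2002] tooly ang 93.73 zax [-0.002 -0.001 -1.   ] w 0.576 q [-0.38  0.27  0.03  1.94 -0.01  0.93  1.29] go cm [-7.25  0.19  8.5 ]
top yellow 37 [300.  134.9] [289.3 134.5 310.3 133.1 310.5 135.3 289.4 136.7]
scene yellow 158 [289.6 216.1] [279.7 215.1 287.  205.7 302.4 217.6 295.1 227. ]
scene yellow 44 [332.7 201.9] [324.  197.1 326.  194.6 340.9 206.2 338.9 208.7]
scene yellow 36 [322.6 170.9] [315.9 167.8 318.1 164.9 329.4 173.6 327.1 176.4]
scene yellow 41 [323.9 165.3] [315.8 161.8 317.7 159.1 331.2 168.1 329.3 170.8]
scene yellow 39 [346.7 147.9] [341.2 146.8 346.9 143.1 351.6 150.3 345.9 154. ]
```

View pics/g4.png

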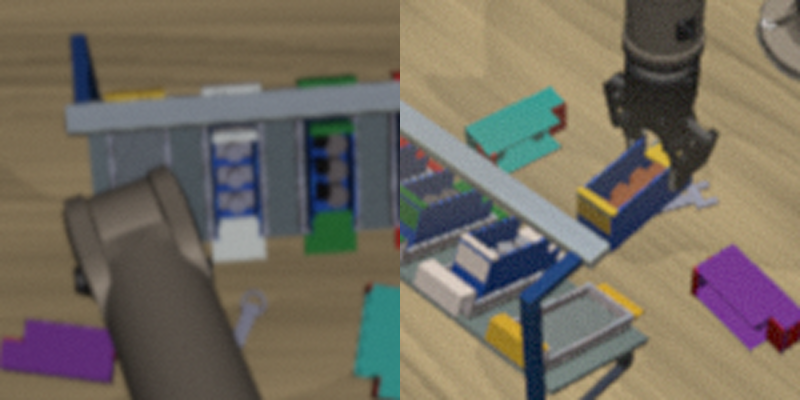

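The yellow bin hangs level in the gripper in front of the empty yellow lane (right half about 625,200). I'll check its pose against the prediction.

```bash
python3 - <<'E'
from h import *
np.set_printoptions(precision=1,suppress=True)
for z in(.240,.234,.246):print(z,proj("scene",rack(-.1493+.0925,.1605,z)),"y165",proj("scene",rack(-.1493+.0925,.1655,z)))
print(proj("scene",rack(-.1493-.022,.1605,.2142)))
E
```

```text
0.24 [324.2 165. ] y165 [325.6 165.9]
0.234 [324.2 166.4] y165 [325.6 167.4]
0.246 [324.3 163.6] y165 [325.6 164.5]
[350.6 148.3]
```

Call:
carry_out(
  targets=[
    [-1,0.15,1,-0.3,-1],
    [-2,0,2,0,-1],
    [-2,0,2,0,-1],
    [-1.5,0,2,0,-1],
    [-0.7,0,1,0,-1],
    [0,0,0.5,0,-1],
    [0,0,0,0,-1],
    [0,0,0,0,-1],
  ],
)

```text
t: 16.4
eef_pos: [0.5843, 0.1294, 0.1169]
tool_rot: [0.0, -0.037, 0.999, 0.0]
contact_force: [-1.1, -0.8, -3.3]
gripper_width: 0.577
grasp_force: 83.5
```

```bash
python3 - <<'E'
from h import *
togo(rack(-.077,.162,.1))
E
```

```text
t 16.4 tcp [0.5843 0.1294 0.1169] rackxyz [-0.077   0.1627  0.1169] tooly ang 94.23 zax [ 0.  0. -1.] w 0.577 q [-0.35  0.48  0.04  1.85 -0.02  0.81  1.34] go cm [ 0.   -0.07  1.69]
```

Now I'll lower until it touches, with the grip lightened.

Call:
carry_out(
  targets=[
    [0,0,0.4,0,-1],
    [0,0,0.4,0,-1],
    [0,0,0.3,0,-1],
    [0,0,0.2,0,-1],
    [0,0,0.2,0,-1],
    [0,0,0.1,0,-1],
    [0,0,0,0,-1],
  ],
  force=40,
)

```text
t: 17.1
eef_pos: [0.5844, 0.1293, 0.1014]
tool_rot: [-0.0, -0.037, 0.999, 0.0]
contact_force: [-6.6, -1.4, 8.2]
gripper_width: 0.576
grasp_force: 85.1
```

Call:
carry_out(
  targets=[
    [0,0,0,0,-1],
    [0,0,0,0,-1],
    [0.1,0,0.2,0,-1],
    [0,0,0,0,-1],
  ],
  force=20,
)

```text
t: 17.5
eef_pos: [0.5837, 0.1291, 0.0997]
tool_rot: [0.0, -0.037, 0.999, 0.0]
contact_force: [-8.2, -2.3, 11.1]
gripper_width: 0.576
grasp_force: 85.5
```

Call:
carry_out(
  targets=[
    [0,0,0,0,0.1],
    [0,0,0,0,0.1],
  ],
  force=20,
)

```text
t: 17.7
eef_pos: [0.5837, 0.1291, 0.0998]
tool_rot: [0.0, -0.037, 0.999, 0.0]
contact_force: [-7.5, -2.3, 10.0]
gripper_width: 0.574
grasp_force: 85.4
```

Call:
carry_out(
  targets=[
    [0,0,0,0,0.14],
  ],
  force=20,
)

```text
t: 17.8
eef_pos: [0.5837, 0.1291, 0.0997]
tool_rot: [0.0, -0.037, 0.999, 0.0]
contact_force: [-6.9, -1.7, 10.6]
gripper_width: 0.576
grasp_force: 85.4
```

Call:
carry_out(
  targets=[
    [0,0,0,0,0.17],
    [0,0,0,0,-1],
    [0,0,0,0,-1],
  ],
  force=20,
)

```text
t: 18.1
eef_pos: [0.5833, 0.1288, 0.0984]
tool_rot: [-0.0, -0.037, 0.999, -0.0]
contact_force: [-4.9, -1.9, 3.1]
gripper_width: 0.584
grasp_force: 22.4
```

Call:
carry_out(
  targets=[
    [0.1,0,0.35,0,-1],
    [0.1,0,0.35,0,-1],
    [0,0,0,0,-1],
  ],
)

```text
t: 18.4
eef_pos: [0.5809, 0.1284, 0.0907]
tool_rot: [-0.001, -0.037, 0.999, -0.0]
contact_force: [-4.3, -2.8, 1.2]
gripper_width: 0.583
grasp_force: 21.1
```

```bash
cat >> h.py <<'E'
def yb(z=None):
    B=imaging.read_camera("scene")
    for a,m,b in blobs(B,"yellow",(250,85,420,230)):print(round(a),m.round(1),b.round(1).ravel())
    return B
E
python3 - <<'E'
from h import *
togo(rack(-.0853,.162,.0726))
yb()
E
```

```text
t 18.4 tcp [0.5809 0.1284 0.0907] rackxyz [-0.0805  0.1619  0.0907] tooly ang 94.19 zax [-0.002 -0.001 -1.   ] w 0.583 q [-0.35  0.51  0.03  1.87 -0.02  0.76  1.34] go cm [0.48 0.01 1.82]
159 [289.6 216.1] [279.5 215.2 286.8 205.6 302.4 217.4 295.2 227. ]
17 [337.4 205.3] [333.8 203.8 336.  201.5 341.  206.5 338.8 208.8]
45 [307.9 207.6] [301.3 205.4 304.1 201.7 314.6 209.5 311.9 213.2]
31 [310.5 203.1] [304.9 201.  306.9 198.3 316.1 205.1 314.1 207.8]
32 [330.6 186.3] [325.5 184.6 330.7 181.5 335.2 189.2 330.  192.2]
```

Call:
carry_out(
  targets=[
    [0.1,0,0.35,0,-1],
    [0.1,0,0.35,0,-1],
    [0.1,0,0.35,0,-1],
    [0.1,0,0.35,0,-1],
    [0,0,0,0,-1],
  ],
)

```text
t: 18.95
eef_pos: [0.578, 0.1285, 0.077]
tool_rot: [0.0, -0.037, 0.999, -0.0]
contact_force: [-2.4, -2.7, -0.1]
gripper_width: 0.581
grasp_force: 21.9
```

```bash
cat >> h.py <<'E'
def tilt():
    o=bot.get_obs();p=RK.T@(o["eef_pos"]-O);P=p+[0,0,.022]
    for t in(0,5,10,15,20,25):
        s,c=np.sin(np.radians(t)),np.cos(np.radians(t))
        q=lambda dx,dz:proj("scene",rack(P[0]+dx*c-dz*s,P[1],P[2]+dx*s+dz*c)).round(1)
        print(t,"strip",q(.0925,.018),"label",q(-.022,-.008))
E
python3 - <<'E'
from h import *
togo(rack(-.0853,.162,.0726));tilt()
B=yb()
cv2.imwrite("pics/g5.png",cv2.resize(B[110:240,250:400],None,fx=4,fy=4,interpolation=cv2.INTER_CUBIC)[:,:,::-1])
E
```

```text
t 18.95 tcp [0.578  0.1285 0.077 ] rackxyz [-0.0834  0.1622  0.077 ] tooly ang 94.2 zax [ 0. -0. -1.] w 0.581 q [-0.35  0.53  0.03  1.88 -0.02  0.73  1.34] go cm [ 0.19 -0.02  0.44]
0 strip [309.3 206.4] label [335.2 188.4]
5 strip [309.7 204.4] label [335. 189.]
10 strip [310.2 202.2] label [334.8 189.5]
15 strip [311.  199.9] label [334.6 190.1]
20 strip [311.9 197.5] label [334.3 190.7]
25 strip [312.9 195.1] label [334.  191.3]
158 [289.6 216.1] [279.7 215.1 286.9 205.7 302.3 217.7 295.2 227. ]
60 [308.6 206.3] [301.7 204.4 304.7 200.1 316.  208.3 312.9 212.6]
28 [312.2 201.7] [306.6 199.4 308.2 197.1 318.  204.  316.4 206.4]
34 [330.8 188.7] [325.8 187.7 331.4 184.3 335.9 191.6 330.4 195.1]
```

View pics/g5.png

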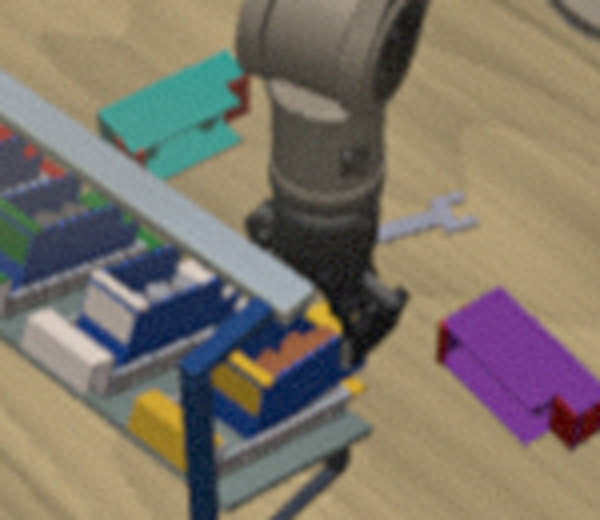

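The bin's rear sits on the yellow lane floor and its nose has tipped about 12 degrees (rear strip at crop 250,360). I'll firm the grip, lift slightly and shift up the slope.

Call:
carry_out(
  targets=[
    [0,0,0,0,-1],
    [0,0,0,0,-1],
    [0,0,-0.5,0,-1],
    [0,0,-0.7,0,-1],
    [-0.8,0,-0.4,0,-1],
    [-1,0,-0.5,0,-1],
    [-1,0,-0.5,0,-1],
    [-0.5,0,-0.2,0,-1],
    [0,0,0,0,-1],
    [0,0,0,0,-1],
  ],
  force=70,
)

```text
t: 20.0
eef_pos: [0.6103, 0.1311, 0.105]
tool_rot: [-0.0, -0.037, 0.999, -0.0]
contact_force: [0.4, 1.1, -3.4]
gripper_width: 0.581
grasp_force: 74.2
```

```bash
python3 - <<'E'
from h import *
togo(rack(-.0505,.162,.0935));tilt();yb()
E
```

```text
t 20.0 tcp [0.6103 0.1311 0.105 ] rackxyz [-0.051   0.1626  0.105 ] tooly ang 94.22 zax [-0.001 -0.    -1.   ] w 0.581 q [-0.34  0.53  0.04  1.79 -0.03  0.82  1.36] go cm [-0.05 -0.06  1.15]
0 strip [301.3 207.6] label [328.3 189.2]
5 strip [301.7 205.5] label [328.1 189.7]
10 strip [302.2 203.3] label [327.9 190.3]
15 strip [303.  200.9] label [327.6 190.9]
20 strip [303.8 198.5] label [327.4 191.4]
25 strip [304.9 196. ] label [327. 192.]
159 [289.6 216.1] [279.7 215.1 286.9 205.7 302.5 217.8 295.2 227.1]
17 [304.5 210.4] [302.9 213.9 302.9 206.9 306.1 206.9 306.1 213.9]
19 [337.1 205.1] [333.  203.3 335.4 200.9 341.  206.5 338.6 208.9]
18 [306.  204.4] [302.  203.4 303.7 200.9 310.  205.4 308.2 207.9]
15 [325.  190.5] [321.6 191.6 322.4 187.9 328.5 189.1 327.7 192.8]
```

Call:
carry_out(
  targets=[
    [0,0,0.4,0,-1],
    [0,0,0.4,0,-1],
    [0,0,0.2,0,-1],
    [0,0,0.1,0,-1],
    [0,0,0,0,-1],
  ],
)

```text
t: 20.55
eef_pos: [0.6104, 0.1312, 0.094]
tool_rot: [-0.0, -0.037, 0.999, -0.0]
contact_force: [0.9, -0.4, -2.6]
gripper_width: 0.576
grasp_force: 74.2
```

Call:
carry_out(
  targets=[
    [0,0,0.15,0,-1],
    [0,0,0.15,0,-1],
    [0,0,0,0,-1],
  ],
)

```text
t: 20.85
eef_pos: [0.6108, 0.1313, 0.0922]
tool_rot: [0.0, -0.037, 0.999, 0.0]
contact_force: [-4.9, -0.6, 3.8]
gripper_width: 0.578
grasp_force: 75.2
```

Contact. I'll loosen the grip to 20 N as before and tip it down.

Call:
carry_out(
  targets=[
    [0,0,0,0,0.17],
    [0,0,0,0,-1],
    [0,0,0,0,-1],
    [0,0,0.35,0,-1],
    [0,0,0.35,0,-1],
    [0,0,0.3,0,-1],
    [0,0,0,0,-1],
  ],
  force=20,
)

```text
t: 21.55
eef_pos: [0.6097, 0.1309, 0.0802]
tool_rot: [-0.001, -0.037, 0.999, -0.0]
contact_force: [-3.4, -1.0, -1.2]
gripper_width: 0.58
grasp_force: 23.4
```

```bash
python3 - <<'E'
from h import *
togo(rack(-.051,.162,.0722));tilt();yb()
E
```

```text
t 21.55 tcp [0.6097 0.1309 0.0802] rackxyz [-0.0516  0.1624  0.0802] tooly ang 94.22 zax [-0.002 -0.001 -1.   ] w 0.58 q [-0.34  0.57  0.04  1.8  -0.03  0.78  1.36] go cm [-0.06 -0.04  0.8 ]
0 strip [301.7 212.6] label [328.3 194.1]
5 strip [302.  210.5] label [328.1 194.7]
10 strip [302.6 208.3] label [327.9 195.2]
15 strip [303.3 206.1] label [327.7 195.8]
20 strip [304.2 203.7] label [327.4 196.4]
25 strip [305.2 201.2] label [327.1 196.9]
158 [289.6 216.1] [279.7 215.  286.9 205.8 302.4 217.9 295.3 227.1]
27 [305.1 211.7] [302.8 207.4 307.7 207.2 308.1 215.8 303.2 216. ]
17 [337.4 205.3] [333.9 203.9 336.1 201.6 340.9 206.4 338.6 208.6]
21 [306.7 205.3] [301.8 203.4 303.5 201.3 311.6 207.3 310.  209.5]
29 [323.1 194.5] [318.3 193.9 323.5 190.2 328.1 196.6 323.  200.3]
```

Call:
carry_out(
  targets=[
    [-0.05,0,0.25,0,-1],
    [-0.05,0,0.25,0,-1],
    [0,0,0.15,0,-1],
    [0,0,0,0,-1],
  ],
)

```text
t: 22.0
eef_pos: [0.6105, 0.1312, 0.0741]
tool_rot: [-0.001, -0.037, 0.999, -0.0]
contact_force: [-4.7, -0.9, 0.1]
gripper_width: 0.584
grasp_force: 23.5
```

Call:
carry_out(
  targets=[
    [0,0,0.1,0,-1],
    [0,0,0.1,0,-1],
    [0,0,0,0,-1],
  ],
)

```text
t: 22.3
eef_pos: [0.6109, 0.1313, 0.0724]
tool_rot: [-0.001, -0.037, 0.999, -0.0]
contact_force: [-5.6, -0.8, 1.3]
gripper_width: 0.59
grasp_force: 23.7
```

Call:
carry_out(
  targets=[
    [0,0,0.1,0,-1],
    [0,0,0.1,0,-1],
    [0,0,0,0,-1],
  ],
)

```text
t: 22.6
eef_pos: [0.611, 0.1313, 0.0721]
tool_rot: [-0.001, -0.037, 0.999, -0.0]
contact_force: [-10.5, -2.1, 14.6]
gripper_width: 0.582
grasp_force: 25.0
```

```bash
python3 - <<'E'
from h import *
togo(rack(-.051,.162,.0722));tilt();B=yb()
cv2.imwrite("pics/g6.png",cv2.resize(B[150:240,270:380],None,fx=6,fy=6,interpolation=cv2.INTER_CUBIC)[:,:,::-1])
E
```

```text
t 22.6 tcp [0.611  0.1313 0.0721] rackxyz [-0.0503  0.1627  0.0721] tooly ang 94.23 zax [-0.001 -0.    -1.   ] w 0.582 q [-0.34  0.58  0.03  1.8  -0.03  0.76  1.36] go cm [ 0.07 -0.07 -0.01]
0 strip [301.5 214.6] label [328.1 196.1]
5 strip [301.9 212.5] label [327.9 196.6]
10 strip [302.4 210.4] label [327.7 197.2]
15 strip [303.2 208.1] label [327.4 197.7]
20 strip [304.  205.7] label [327.2 198.3]
25 strip [305.1 203.3] label [326.8 198.9]
158 [289.6 216.1] [279.7 215.1 286.9 205.8 302.5 217.8 295.3 227.2]
35 [305.4 211.2] [299.5 211.5 303.1 206.1 310.1 210.8 306.5 216.2]
14 [338.  205.7] [334.6 204.6 336.9 202.4 340.9 206.4 338.6 208.6]
20 [307.4 204.8] [302.5 202.7 303.9 200.8 312.4 207.2 311.  209. ]
28 [322.7 196.5] [318.  195.9 323.5 192.2 327.4 198.1 322.  201.7]
```

View pics/g6.png

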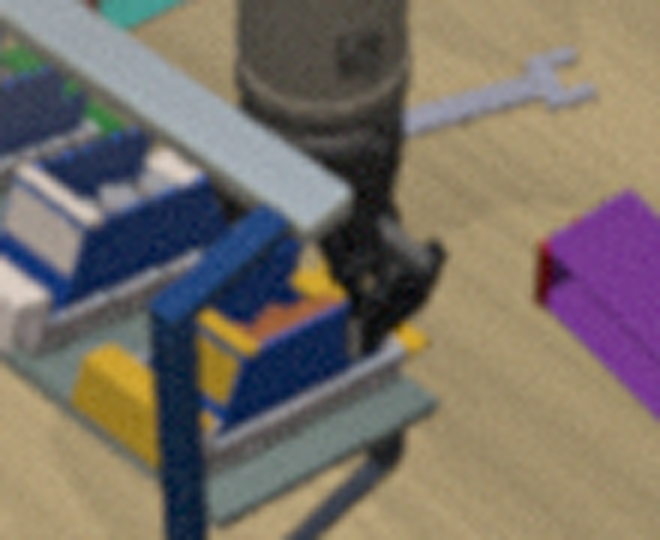

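The yellow bin lies parallel to the rails in the yellow lane (crop about 280,350). The force rise to 15 N confirms it is seated, so I'll release and retreat.

Call:
carry_out(
  targets=[
    [0,0,-0.1,0,-1],
    [0,0,0,0,0.25],
    [0,0,0,0,0.5],
    [0,0,0,0,1],
    [0,0,0,0,1],
    [0,0,0,0,1],
    [0,0,0,0,1],
  ],
)

```text
t: 23.35
eef_pos: [0.6117, 0.1313, 0.0718]
tool_rot: [0.0, -0.037, 0.999, 0.0]
contact_force: [0.4, -0.1, 0.3]
gripper_width: 0.995
grasp_force: 0.0
```

Call:
carry_out(
  targets=[
    [0,0,-1,0,1],
    [0,0,-2,0,1],
    [0,0,-4,0,1],
    [0,0,-4,0,1],
    [3,0,-2,0,1],
    [4,0,0,0,1],
    [4,3,0,0,1],
    [3,4,0,0,1],
    [0,5,0,0,1],
    [0,5,0,0,1],
    [0,5,0,0,1],
    [0,5,0,0,1],
  ],
)

```text
t: 24.55
eef_pos: [0.4519, 0.3922, 0.2029]
tool_rot: [0.001, -0.037, 0.999, 0.0]
contact_force: [0.3, 0.3, 0.2]
gripper_width: 1.0
grasp_force: 0.0
```

```bash
python3 - <<'E'
from h import *
np.set_printoptions(precision=4,suppress=True)
A=imaging.read_camera("top");B=imaging.read_camera("scene")
for c in("yellow","red"):
  for n,i in(("top",A),("scene",B)):
    for a,m,b in blobs(i,c,TOP if n=="top" else SC):print(n,c,round(a),m.round(1),b.round(1).ravel())
f=lambda i:cv2.resize(i,(400,400),interpolation=cv2.INTER_CUBIC)
cv2.imwrite("pics/g7.png",np.hstack([f(A[110:260,280:430]),f(B[110:250,200:340])])[:,:,::-1])
E
```

```text
top yellow 122 [304.9 195.9] [294.9 193.2 314.3 191.7 314.8 198.5 295.4 200. ]
top yellow 85 [303.  185.2] [296.2 181.6 309.5 180.9 309.9 188.3 296.6 189. ]
top yellow 34 [300.2 150.7] [292.6 149.8 307.3 148.8 307.5 151.7 292.8 152.7]
top yellow 37 [300.  134.9] [289.3 134.5 310.3 133.  310.5 135.2 289.4 136.7]
scene yellow 158 [289.6 216.1] [279.7 215.2 286.8 205.9 302.4 217.7 295.3 227.1]
scene yellow 35 [305.3 211.2] [299.6 211.4 303.2 206.1 310.1 210.9 306.5 216.2]
scene yellow 16 [337.6 205.5] [334.1 204.1 336.4 201.9 340.9 206.4 338.6 208.6]
scene yellow 20 [307.3 204.8] [302.5 202.7 303.9 200.8 312.3 207.2 311.  209. ]
scene yellow 34 [323.6 196.8] [318.4 198.6 318.9 193.4 329.3 194.4 328.7 199.6]
top red 249 [408.5 184.4] [396.9 175.7 416.3 174.3 417.6 191.1 398.2 192.6]
top red 59 [409.7 143.7] [401.4 142.2 417.8 141.1 418.1 145.9 401.8 147. ]
top red 46 [408.8 127.2] [397.3 126.9 419.7 124.9 420.  127.6 397.5 129.7]
scene red 49 [216.8 156.3] [208.5 152.9 211.1 149.6 224.9 160.3 222.3 163.7]
```

View pics/g7.png

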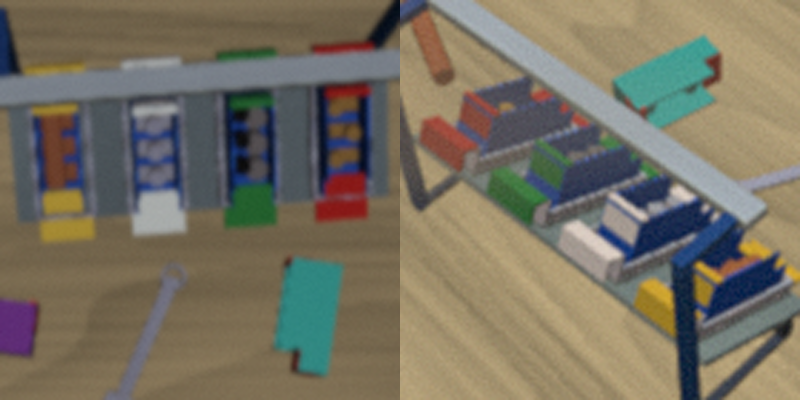

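All four bins sit in lanes of their own colour, yellow at left-half (60,160) and red at (342,150), all parallel to the rails. The wrench and the look-alikes are where they were. I'll hand in.

```bash
python3 -c "
from station import bot
print(bot.hand_in())"
```

```text
the job is handed in; nothing more can be done
None
```

The red and yellow bins are both back in their own lanes, fully down with their label ends to the front; I handed the job in at about 25 s of the 72 s allowed, and no verdict was returned.

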